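Lock the vial carousel onto its drive hub

TASK

The round vial carousel has just been put back on its hub, with its captive screw-knob still standing up on its spring. Push that knob down and, keeping it down, turn it clockwise (seen from above) by about a fifth of a turn so that its thread catches, then let go: it must stay down by itself. The rectangular vial tray has the same knob; leave that one standing up.

Things in the scene. Friction and masses are not known exactly. Their poses are not given: they have to be found in the camera images.
- carousel_grip (a point): Centre of the carousel knob's upright metal grip bar, on the turning axis; moves with the knob. x along the bar (46 mm long), y across it (14 mm thick), z up. Bar 36 mm high, on a black flange 56 mm wide: this point is 20 mm above the flange's top, 16 mm below the bar's top. Knob up: point 101 mm above the bench. Carousel: fixed round grey disc, 210 mm; vial ring 85 mm from centre, 55 high.
- carousel_press (a joint): How far the round carousel's knob is pushed down, m: 0 standing up, 0.012 fully down. A spring lifts it (about 3 N at 0, 7 N fully down). It can only be turned past 0.45 rad while down by more than 0.007 (aim for 0.010). Once turned it stays about 0.007 down when let go; not turned enough, it springs up.
- carousel_turn (a joint): Turn of the round carousel's knob, rad, growing clockwise seen from above. Starts between 0 and 0.2; blocked at 0.45 unless pushed down; the thread holds it from 0.75 on; end stop at 1.55. It turns easily (under 0.1 N m). Turning it by about 1.1 rad is right.
- tray_press (a joint): How far the identical knob of the rectangular grey vial tray (150 x 130 mm, 34 mm high, vials in rows along two sides) is pushed down, m: 0 standing up, as it must stay. Carousel and tray stand one left, one right of the bench's middle, in either order, 160 to 230 mm from it.

How it is judged:
By the outcome, as a careful person would: the job done as asked, in the order asked, and still so for the second after the job is handed in, with the robot touching nothing.
It also fails if it takes over 32 s, if anything falls off the work surface, if the arm or the gripper's body presses on something with over 40 N, if the wrist force passes 120 N, or if a joint passes its speed limit or range.

ROBOT

A 7-joint arm with a two-finger parallel gripper is mounted at the origin on the work surface. World frame = base frame: x ahead of the robot, y to its left, z up, the work surface at z = 0. Lengths are in mm, angles in rad, forces in N, time in s.
With the tool pointing down it reaches from about 400 to 850 mm from the base axis. Payload 4.4 kg.
Tool frame: the origin (TCP) lies at the very end of the fingers, on their centre line; the grasp point (between the pads) lies manip.tcp_to_grasp behind it (manip.tcp_to_grasp is the distance from the TCP to the grasp point, in mm); z points along the fingers, y is the line along which they close (so a half turn about z gives the same grasp; the last joint's range is limited). The gripper opens to 94 mm and grips with 3 to 60 N. Pads are 16 mm wide; open, the fingers measure 119 mm over their backs; the gripper's body (75 mm by 177 mm) begins 78 mm behind the grasp point.
Start: joints at [-1.204, 0.628, 0.038, 1.517, -0.027, 0.996, -0.02], TCP at [272.597, 590.092, 205.478] pointing down, gripper open.
Joint ranges: [-3.06, 3.06], [-0.37, 2.12], [-1.25, 1.32], [0.18, 2.47], [-1.1, 4.24], [0.23, 1.98], [-2.94, 2.94]. Speed limits (rad/s): [2.57, 2.57, 3.14, 3.14, 3.14, 3.14, 3.14].

INTERFACE

Orientations are given as a rotation vector (axis times angle).
In Python, from workcell import sensors, imaging, manip gives the robot as it stands. The module is installed in compiled form; this text tells all that it offers.
- The arm moves only by the tool apply_moves, never from a script. Its argument "deltas" is a list of rows, each an object of numbers: "x", "y", "z": the shift along the tool's x, y, z in units of 0.5 m (1.0 is 0.5 m); "spin": the turn about the tool's z in units of 180 degrees (1.0 is 180 degrees); "fingers": the gripper's target within -1 to 1 (fully open at 1, half-way at 0, shut at -1). In form: [{"x": .., "y": .., "z": .., "spin": .., "fingers": ..}, ...]. A call has 1 to 20 rows; each row is the pose to reach, as a shift and turn from the pose commanded when the call began, along the tool's axes at that moment, turning the shorter way round; what a row does not reach only later rows make up. A row lasts 1/8 s, in which the tool goes at most 62.5 mm and 10.7 degrees, less where a joint would pass 70% of its speed; a pose out of reach is approached as far as the arm can. A call with a number of a shift or a turn outside -1 to 1 is refused whole. A call with a gripper value outside its range is refused whole. The fingers move at their own pace and stop on an object; "grip_force" is the grip in N (left out, the last holds). Time passes only in rows, so rows that repeat a pose let the fingers close. It gives the time, the measured TCP pose, the force and the opening at its end, in the units of the state.
- sensors.sense(): the state, without advancing time (a new reading comes with each control period).
- imaging.camera(name): name is "side" or "top" or "wrist"; returns the picture (420x560x3 uint8, red, green, blue); there is no depth.
- imaging.calibration(name): a dict with "intrinsics" (3x3 intrinsics, pixels), "dist_coeffs" ([k1, k2, p1, p2, k3] as OpenCV has them; the pictures are not rectified), "pose" (4x4, takes a point from camera to world coordinates). Camera axes: x right, y down, z forward; pixel columns grow to the right and rows downward; lengths in mm; the calibration is good to about 2 mm. A picture is of the moment at which its call begins: read the wrist's pose just before it. calibration takes no time and is no camera call; for the wrist camera it gives the pose at the moment of the call.
- manip.sign_off(): hands the job in, once; it reports no verdict.
The state is a dict: "time": time; "joints": joint angles; "joint_vel": joint speeds; "joint_efforts": joint torques, N m; "tool_pos": TCP position; "ee_rot": TCP orientation; "force": force on the tool from outside, world axes, zero at the start; "moment": the same for the moment, N m; "gripper_width": finger opening in mm.
Only numpy, scipy, OpenCV 4.12 (cv2) and the standard library are available. Lean on these libraries where they do the work, as an engineer would, in place of code of your own. Each camera call takes 0.05 s, during which the arm holds its last target. There are 200 camera calls.

## Working session

There is one attempt and no reset: what is moved stays moved. The work goes in short steps, Python scripts to look and compute and a tool call to move; the robot and the scene stay as the last step left them, time stands still between calls to the robot, and variables do not carry over. Pictures are saved under pics/ and viewed, on a budget of 10 in all, crops included, one or two more only if the job needs it, and the job is handed in when it is done.

Besides the shell and the picture viewer there is one more tool, called after ">>>" as name(argument=value, ...) on one line, values as JSON. apply_moves: Moves the arm, as the interface text tells. Its arguments: {"type":"object","properties":{"deltas":{"type":"array","items":{"type":"object","properties":{"x":{"type":"number","minimum":-1,"maximum":1},"y":{"type":"number","minimum":-1,"maximum":1},"z":{"type":"number","minimum":-1,"maximum":1},"spin":{"type":"number","minimum":-1,"maximum":1},"fingers":{"type":"number"}}}},"grip_force":{"type":"number"}},"required":["deltas"]}

```bash
mkdir -p pics
python3 - <<'E'
from workcell import sensors, imaging, manip
import cv2,numpy as np
s=sensors.sense()
print({k:np.round(v,3).tolist() for k,v in s.items()}, manip.tcp_to_grasp)
for n in ("top","side"):
    c=imaging.calibration(n); print(n,np.round(c["intrinsics"],1).tolist(),c["dist_coeffs"],np.round(c["pose"],3).tolist())
    cv2.imwrite(f"pics/{n}0.png",imaging.camera(n)[...,::-1])
E
```

```text
{'time': 0.0, 'joints': [-1.204, 0.629, 0.038, 1.518, -0.027, 0.996, -0.02], 'joint_vel': [-0.001, -0.0, -0.0, 0.001, -0.0, 0.001, 0.0], 'joint_efforts': [0.0, -54.973, 1.143, -18.663, -0.052, 0.023, 0.0], 'tool_pos': [272.299, 589.488, 204.599], 'ee_rot': [-0.674, -3.068, 0.003], 'force': [0.014, 0.112, 0.097], 'moment': [-0.002, 0.024, 0.006], 'gripper_width': 93.917} 18.8
top [[545.8, 0.0, 278.5], [0.0, 545.8, 210.4], [0.0, 0.0, 1.0]] [-0.16159785  0.          0.          0.          0.        ] [[-0.007, -0.982, 0.188, 408.891], [-1.0, 0.004, -0.017, 17.741], [0.016, -0.188, -0.982, 927.202], [0.0, 0.0, 0.0, 1.0]]
side [[541.6, 0.0, 274.9], [0.0, 541.6, 215.1], [0.0, 0.0, 1.0]] [-0.16666328  0.          0.          0.          0.        ] [[0.918, -0.235, 0.32, 237.66], [-0.397, -0.575, 0.715, -673.331], [0.016, -0.784, -0.621, 710.947], [0.0, 0.0, 0.0, 1.0]]
```

View pics/top0.png

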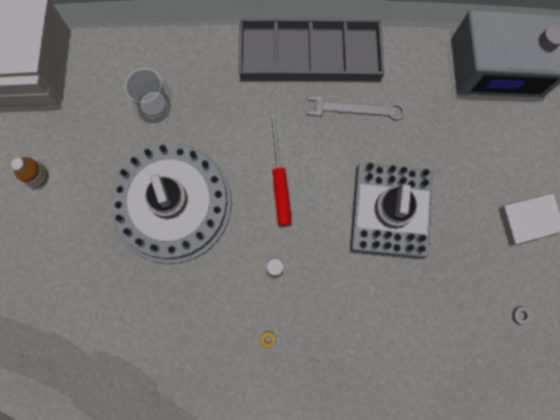

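View pics/side0.png

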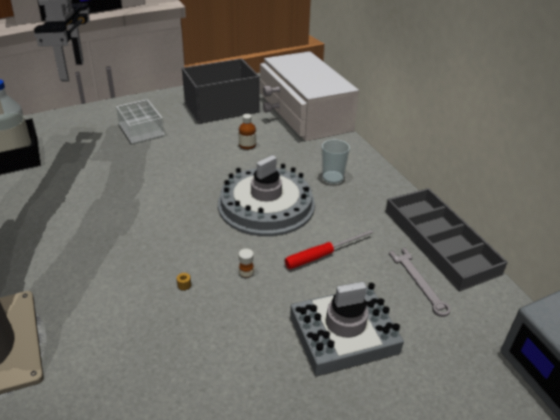

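The top view shows the carousel on the left, with its knob near (165,195), and the tray on the right, with its knob near (400,205). I'll enlarge the carousel knob in both views.

Run:
```python
import cv2,numpy as np
t=cv2.imread("pics/top0.png")[160:230,130:200]; s=cv2.imread("pics/side0.png")[145:215,230:300]
f=lambda a:cv2.resize(a,(400,400),interpolation=cv2.INTER_CUBIC)
a=[f(t),f(s)]
for im in a:
    for k in range(0,70,10):
        p=int(k*400/70); cv2.line(im,(p,0),(p,6),(0,0,255),1); cv2.line(im,(0,p),(6,p),(0,0,255),1)
cv2.imwrite("pics/crop0.png",np.hstack(a))
```

```text
(no output)
```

View pics/crop0.png

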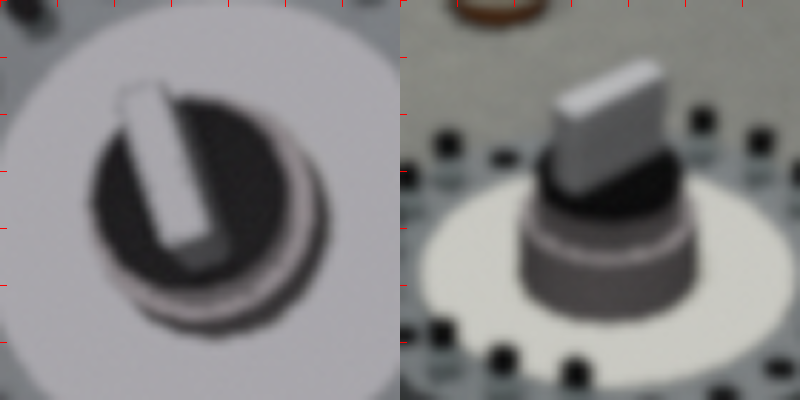

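In the crop, the bar's top face in the top view runs from about (155.0,175.8) to (162.7,201.7). The flange centre is at about (163.2,194.1), and in the side view the bar's top centre is at about (266.6,160.2).

```bash
cat > h.py <<'E'
import cv2,numpy as np
from workcell import sensors, imaging, manip
def ray(c,uv):
    p=cv2.undistortPoints(np.array([[uv]],float),c["intrinsics"],np.array(c["dist_coeffs"])).ravel()
    P=np.array(c["pose"]); return P[:3,3],P[:3,:3]@[p[0],p[1],1]
def onz(c,uv,z):
    o,d=ray(c,uv); return o+d*(z-o[2])/d[2]
E
python3 - <<'E'
from h import *
from scipy.spatial.transform import Rotation as R
t=imaging.calibration("top"); s=imaging.calibration("side")
a=onz(t,(154.6,175.4),117);b=onz(t,(162.3,201.3),117)
print("bar",a,b,(a+b)/2,np.linalg.norm(a-b),np.degrees(np.arctan2(*(a-b)[1::-1])))
print("flange",onz(t,(162.8,193.7),81)); print("side",onz(s,(266.2,159.8),117))
o,d=ray(t,(158.45,188.35)); o2,d2=ray(s,(266.2,159.8))
k=np.linalg.lstsq(np.c_[d,-d2],o2-o,rcond=None)[0]; print("tri",o+k[0]*d,o2+k[1]*d2)
st=sensors.sense(); M=R.from_rotvec(st["ee_rot"]).as_matrix(); print(M.round(3))
E
```

```text
bar [619.97450391 194.2930487  117.        ] [579.17010824 180.83459491 117.        ] [599.57230607 187.5638218  117.        ] 42.96659963427059 18.25402974504625
flange [599.11804063 187.70323933  81.        ]
side [599.11558951 183.68254821 117.        ]
tri [600.18157091 188.15176638 113.93024362] [600.90781651 187.93192447 114.05499943]
[[-0.908  0.419 -0.001]
 [ 0.419  0.908 -0.002]
 [-0.    -0.002 -1.   ]]
```

>>> apply_moves(deltas=[{"x": -0.931, "y": -0.456, "z": 0, "spin": -0.239, "fingers": 1}, {"x": -0.931, "y": -0.456, "z": 0, "spin": -0.239, "fingers": 1}, {"x": -0.931, "y": -0.456, "z": 0, "spin": -0.239, "fingers": 1}, {"x": -0.931, "y": -0.456, "z": 0, "spin": -0.239, "fingers": 1}, {"x": -0.931, "y": -0.456, "z": 0, "spin": -0.239, "fingers": 1}, {"x": -0.931, "y": -0.456, "z": 0, "spin": -0.239, "fingers": 1}, {"x": -0.931, "y": -0.456, "z": 0, "spin": -0.239, "fingers": 1}, {"x": -0.931, "y": -0.456, "z": 0, "spin": -0.239, "fingers": 1}, {"x": -0.931, "y": -0.456, "z": 0, "spin": -0.239, "fingers": 1}, {"x": -0.931, "y": -0.456, "z": 0, "spin": -0.239, "fingers": 1}, {"x": -0.931, "y": -0.456, "z": 0.08, "spin": -0.239, "fingers": 1}, {"x": -0.931, "y": -0.456, "z": 0.08, "spin": -0.239, "fingers": 1}, {"x": -0.931, "y": -0.456, "z": 0.08, "spin": -0.239, "fingers": 1}, {"x": -0.931, "y": -0.456, "z": 0.08, "spin": -0.239, "fingers": 1}], grip_force=50)

```text
time: 1.85
tool_pos: [600.1, 189.0, 167.0]
ee_rot: [-0.499, 3.099, 0.001]
force: [0.7, 0.2, -0.6]
gripper_width: 93.9
```

Run:
```python
from h import *
from scipy.spatial.transform import Rotation as R
c=imaging.calibration("wrist"); im=imaging.camera("wrist")[...,::-1].copy()
st=sensors.sense(); M=R.from_rotvec(st["ee_rot"]).as_matrix(); print(st["time"],st["tool_pos"],st["force"],st["joints"]);print(M.round(3))
P=np.array(c["pose"])
# predicted: bar centre line on top (red), fingertip grasp axis (green)
def pr(X):
    Q=np.linalg.inv(P)@np.r_[X,1]; return cv2.projectPoints(Q[None,:3],np.zeros(3),np.zeros(3),c["intrinsics"],np.array(c["dist_coeffs"]))[0].ravel()
d=np.array([np.cos(np.radians(18.25)),np.sin(np.radians(18.25)),0])*23
m=np.array([599.5,187.3,117])
print(pr(m),pr(m-d),pr(m+d)); 
for p in (m,m-d,m+d): cv2.circle(im,tuple(int(v) for v in pr(p).round()),2,(0,0,255),-1)
np.save("wc.npy",P)
cv2.imwrite("pics/w1.png",im)
```

```text
1.9 [600.10159008 188.78086259 166.87971043] [-0.41440182 -0.71623763  0.1687306 ] [-0.25626093  0.64056199 -0.15314006  1.61957314  0.11764589  0.88816074
  1.43602054]
[[-0.95  -0.313  0.002]
 [-0.313  0.95   0.001]
 [-0.002  0.    -1.   ]]
[279.32551468 226.79064203] [279.31250091 195.0283676 ] [279.33876671 257.09763267]
```

View pics/w1.png

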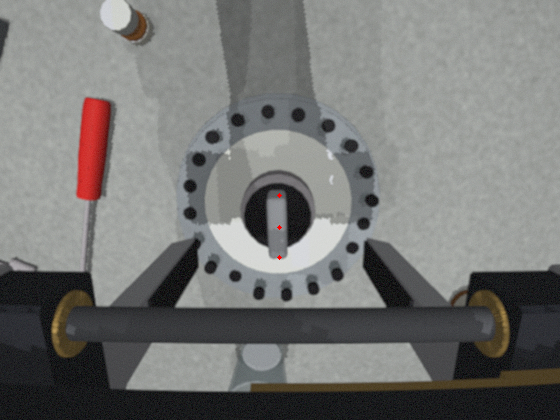

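The wrist view shows the bar centred near (278,225), within about 1 mm of the prediction at (279,227), and aligned with the fingers. I'll descend and close.

>>> apply_moves(deltas=[{"x": 0.002, "y": -0.004, "z": 0.06, "fingers": 1}, {"x": 0.002, "y": -0.004, "z": 0.12, "fingers": 1}, {"x": 0.002, "y": -0.004, "z": 0.15, "fingers": 1}, {"x": 0.002, "y": -0.004, "z": 0.161, "fingers": 1}, {"x": 0.002, "y": -0.004, "z": 0.161, "fingers": 1}, {"x": 0.002, "y": -0.004, "z": 0.161, "fingers": -1}, {"x": 0.002, "y": -0.004, "z": 0.161, "fingers": -1}, {"x": 0.002, "y": -0.004, "z": 0.161, "fingers": -1}, {"x": 0.002, "y": -0.004, "z": 0.161, "fingers": -1}, {"x": 0.002, "y": -0.004, "z": 0.161, "fingers": -1}, {"x": 0.002, "y": -0.004, "z": 0.161, "fingers": -1}, {"x": 0.002, "y": -0.004, "z": 0.161, "fingers": -1}, {"x": 0.002, "y": -0.004, "z": 0.161, "fingers": -1}], grip_force=50)

```text
invalid input
```

>>> apply_moves(deltas=[{"x": 0.002, "y": -0.004, "z": 0.06, "spin": 0, "fingers": 1}, {"x": 0.002, "y": -0.004, "z": 0.12, "spin": 0, "fingers": 1}, {"x": 0.002, "y": -0.004, "z": 0.15, "spin": 0, "fingers": 1}, {"x": 0.002, "y": -0.004, "z": 0.161, "spin": 0, "fingers": 1}, {"x": 0.002, "y": -0.004, "z": 0.161, "spin": 0, "fingers": 1}, {"x": 0.002, "y": -0.004, "z": 0.161, "spin": 0, "fingers": -1}, {"x": 0.002, "y": -0.004, "z": 0.161, "spin": 0, "fingers": -1}, {"x": 0.002, "y": -0.004, "z": 0.161, "spin": 0, "fingers": -1}, {"x": 0.002, "y": -0.004, "z": 0.161, "spin": 0, "fingers": -1}, {"x": 0.002, "y": -0.004, "z": 0.161, "spin": 0, "fingers": -1}, {"x": 0.002, "y": -0.004, "z": 0.161, "spin": 0, "fingers": -1}], grip_force=50)

```text
time: 3.28
tool_pos: [599.2, 185.7, 84.9]
ee_rot: [0.498, -3.102, -0.0]
force: [-0.7, 0.6, 0.3]
gripper_width: 37.3
```

>>> apply_moves(deltas=[{"x": 0, "y": 0.001, "z": -0.002, "spin": 0, "fingers": -1}, {"x": 0, "y": 0.001, "z": -0.002, "spin": 0, "fingers": -1}, {"x": 0, "y": 0.001, "z": -0.002, "spin": 0, "fingers": -1}, {"x": 0, "y": 0.001, "z": -0.002, "spin": 0, "fingers": -1}, {"x": 0, "y": 0.001, "z": -0.002, "spin": 0, "fingers": -1}, {"x": 0, "y": 0.001, "z": -0.002, "spin": 0, "fingers": -1}], grip_force=50)

```text
time: 4.03
tool_pos: [599.1, 186.2, 86.0]
ee_rot: [-0.497, 3.102, 0.0]
force: [-0.4, -0.2, 0.6]
gripper_width: 14.0
```

The bar is held at 14.0 mm opening with almost no side force. Now I'll press about 10.5 mm.

>>> apply_moves(deltas=[{"x": 0, "y": 0, "z": 0.007, "spin": 0, "fingers": -1}, {"x": 0, "y": 0, "z": 0.014, "spin": 0, "fingers": -1}, {"x": 0, "y": 0, "z": 0.021, "spin": 0, "fingers": -1}, {"x": 0, "y": 0, "z": 0.021, "spin": 0, "fingers": -1}, {"x": 0, "y": 0, "z": 0.021, "spin": 0, "fingers": -1}], grip_force=50)

```text
time: 4.65
tool_pos: [599.1, 186.2, 75.6]
ee_rot: [-0.497, 3.102, 0.0]
force: [-2.1, -0.1, 5.7]
gripper_width: 14.2
```

The tool is down 10.4 mm with 5.7 N upward, which matches the spring. Now I'll turn it clockwise 63°.

>>> apply_moves(deltas=[{"x": 0, "y": 0, "z": 0, "spin": 0.05, "fingers": -1}, {"x": 0, "y": 0, "z": 0, "spin": 0.1, "fingers": -1}, {"x": 0, "y": 0, "z": 0, "spin": 0.15, "fingers": -1}, {"x": 0, "y": 0, "z": 0, "spin": 0.2, "fingers": -1}, {"x": 0, "y": 0, "z": 0, "spin": 0.25, "fingers": -1}, {"x": 0, "y": 0, "z": 0, "spin": 0.3, "fingers": -1}, {"x": 0, "y": 0, "z": 0, "spin": 0.35, "fingers": -1}, {"x": 0, "y": 0, "z": 0, "spin": 0.35, "fingers": -1}, {"x": 0, "y": 0, "z": 0, "spin": 0.35, "fingers": -1}], grip_force=50)

```text
time: 5.78
tool_pos: [599.7, 188.7, 75.9]
ee_rot: [1.195, 2.905, 0.005]
force: [-0.7, 2.3, 5.4]
gripper_width: 13.6
```

Run:
```python
from h import *
from scipy.spatial.transform import Rotation as R
st=sensors.sense(); M=R.from_rotvec(st["ee_rot"]).as_matrix()
print(st["time"],st["tool_pos"],st["force"],st["moment"],st["gripper_width"],"yaw",np.degrees(np.arctan2(M[1,0],M[0,0])))
```

```text
5.775 [599.68801857 188.6738679   75.9414157 ] [-0.70819713  2.29024018  5.44049456] [ 0.93120075  0.14709959 -0.03591475] 13.630417097087083 yaw 135.28423796871326
```

It turned from 198° to 135° while held down. Now I'll release in place, then rise and look.

>>> apply_moves(deltas=[{"x": 0, "y": 0, "z": 0, "spin": 0, "fingers": 0}, {"x": 0, "y": 0, "z": 0, "spin": 0, "fingers": 0}, {"x": 0, "y": 0, "z": 0, "spin": 0, "fingers": 0}, {"x": 0, "y": 0, "z": 0, "spin": 0, "fingers": 0}, {"x": 0, "y": 0, "z": -0.04, "spin": 0, "fingers": 0}, {"x": 0, "y": 0, "z": -0.12, "spin": 0, "fingers": 0}, {"x": 0, "y": 0, "z": -0.22, "spin": 0, "fingers": 0}, {"x": 0, "y": 0, "z": -0.3, "spin": 0, "fingers": 0}, {"x": 0.3, "y": 0, "z": -0.3, "spin": 0, "fingers": 0}, {"x": 0.3, "y": 0, "z": -0.3, "spin": 0, "fingers": 0}, {"x": 0.3, "y": 0, "z": -0.3, "spin": 0, "fingers": 0}, {"x": 0.3, "y": 0, "z": -0.3, "spin": 0, "fingers": 0}])

```text
time: 7.28
tool_pos: [491.0, 293.7, 225.5]
ee_rot: [-1.19, -2.907, -0.001]
force: [0.3, -0.5, 0.6]
gripper_width: 47.1
```

Run:
```python
from h import *
t=imaging.camera("top")[...,::-1]; s=imaging.camera("side")[...,::-1]
st=sensors.sense(); print(st["time"],st["tool_pos"],st["force"])
s0=cv2.imread("pics/side0.png")
f=lambda a:cv2.resize(a,(400,300),interpolation=cv2.INTER_AREA)
g=lambda a:cv2.resize(a,(400,300),interpolation=cv2.INTER_CUBIC)
c=lambda a:g(a[140:215,215:315])
cv2.imwrite("pics/after.png",np.vstack([np.hstack([f(t),f(s)]),np.hstack([c(s0),c(s)])]))
cv2.imwrite("pics/t2.png",t); cv2.imwrite("pics/s2.png",s)
```

```text
7.375 [493.5649021  290.65543025 225.56431881] [0.91545452 0.29528492 0.68419928]
```

View pics/after.png

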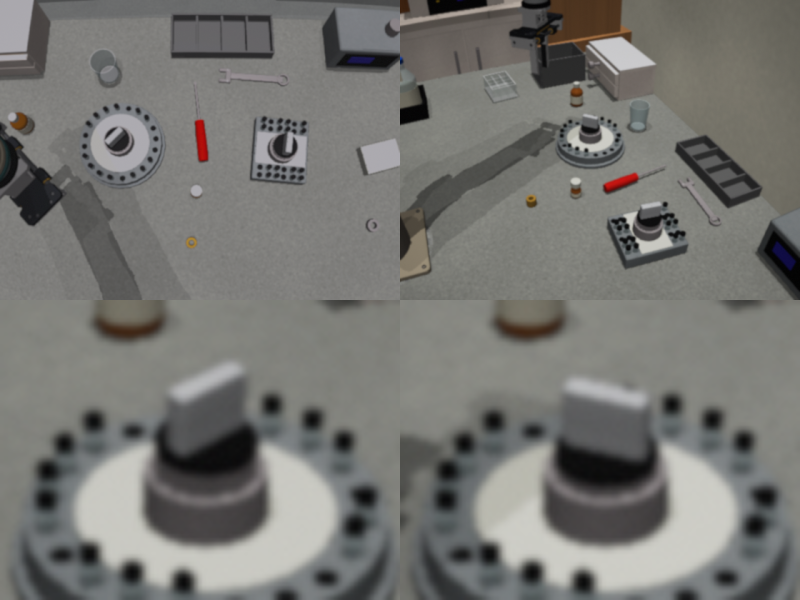

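The bar has turned clockwise and the flange looks lower, while the tray knob is still up. I'll measure the height change in a larger crop.

Run:
```python
from h import *
g=lambda a:cv2.resize(a[150:200,245:290],(396,440),interpolation=cv2.INTER_CUBIC)
a,b=[g(cv2.imread(f"pics/{n}.png")) for n in("side0","s2")]
for im in(a,b):
    for k in range(0,440,44): cv2.line(im,(0,k),(396,k),(0,0,255),1)
cv2.imwrite("pics/cmp.png",np.hstack([a,b]))
c=imaging.calibration("side");P=np.linalg.inv(np.array(c["pose"]))
for z in (117,110,107,81,74):
    Q=P@[599.5,187.3,z,1]; print(z,(cv2.projectPoints(Q[None,:3],np.zeros(3),np.zeros(3),c["intrinsics"],np.array(c["dist_coeffs"]))[0].ravel()-[245,150])*8.8)
```

```text
117 [182.077397    78.08622336]
110 [181.89557397 103.56876926]
107 [181.81830719 114.43274068]
81 [181.16480679 207.1688722 ]
74 [180.99369768 231.70710564]
```

View pics/cmp.png

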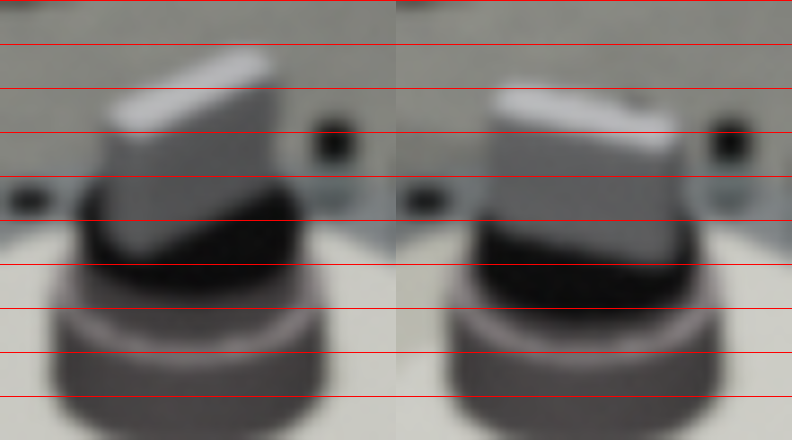

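The bar's top centre moved down by about 25 enlarged pixels (90 to 115), which is about 7 mm. The flange edge dropped by a similar amount. That is the held-down position.

```bash
python3 -c "
from workcell import manip; print(manip.sign_off())"
```

```text
the job is handed in; nothing more can be done
None
```

The carousel knob now stays down by itself, and I've handed the job in. I gripped the bar, pushed it down about 10.4 mm, turned it clockwise about 63° (1.1 rad) while holding it down, then let go and moved the arm clear.

**Force and time:** the upward force while pressing was 5.4–5.7 N, slightly below the roughly 6.5 N expected of the spring there. Robot time was about 7.4 s.

**Last checks:** in the side camera, after release, the knob sits about 7 mm lower than at the start, as expected once the thread catches. The bar is visibly turned. The tray knob still looks up and nothing looks knocked over, both judged by eye. No check failed. One early measurement differed by a few mm: the side camera alone put the bar 4 mm off the top camera's position. The wrist view agreed with the top camera to about 1 mm, so I used that.

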